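# Draw the fork-headed prop out to its next hole

## Task

Two telescoping props lie in cradles on the bench. Make the one with the two-pronged fork head one hole longer: press its sprung button down, slide the tube out, and let the button pop up into the very next hole so that it is locked there. Leave the prop with the round rubber foot as it is, and let go.

Things in the scene. Friction and masses are not known exactly. Their poses are not given: they have to be found in the camera images.
- fork_press (a point): Centre of the fork-headed prop's button pad (top face when up), 70 mm above the bench; moves with the tube, does not sink. +y: level, along the prop, the way the tube draws out; z up. Button: black saddle 30 mm wide, 66 long along y; an end ridge 7 thick, 12 high at each end leaves a 52 mm flat to press with shut fingertips. Pushing a ridge along y slides the tube.
- fork_tube (a joint): Draw-out of the fork-headed prop's tube, m, along +y of fork_press: 0 at start (detent in first hole), 0.060 next hole, 0.120 last; range -0.005 to 0.128. Play in a hole 3 mm either way; friction 1 to 3 N. Fixed outer tube: 36 mm square aluminium, top 56 mm up, three holes joined by a slot on top. Head: steel two-pronged fork 74 mm wide, 220 to 270 mm ahead of the button.
- fork_button (a joint): Press of its button, m: 0 up, 0.008 fully down; spring 3 N up, 6 N down. Up, the detent locks the tube; from 0.0055 on the tube slides. Once the tube is 8 mm or more out of a hole the detent rides under the tube's top wall and the button stays down by itself (about 0.005) when let go; sliding on, it springs back to 0 at the next hole and locks.
- flat_tube (a joint): Draw-out of the other prop's tube, m; to stay 0. This prop is alike but ends in a round dark rubber foot 68 mm across. Both lie about 130 mm apart, nearly parallel, drawing out the same way, in low plywood cradles screwed to the bench (fixed); which is nearer the robot varies.

How it is judged:
At the end, for the whole second after the job is handed in: The fork-headed prop's tube is drawn out 60 mm (within 10 mm), with its button back up (within 2 mm) in the next hole, and the other prop's tube is still drawn in (under 10 mm) (value of joint fork_tube between 0.05 and 0.07 m and value of joint fork_button below 0.002 m and value of joint flat_tube below 0.01 m); the robot touches nothing.
It fails at once if the tube of the prop with the round rubber foot was drawn out (value of joint flat_tube above 0.01 m).
It also fails if it takes over 32 s, if anything falls off the work surface, if the arm or the gripper's body presses on something with over 40 N, if the wrist force passes 120 N, or if a joint passes its speed limit or range.

## Robot

A 6-joint arm with a two-finger parallel gripper is mounted at the origin on the work surface; the furniture and walls round the work are solid. World frame = base frame: x ahead of the robot, y to its left, z up, the work surface at z = 0. Lengths are in m, angles in rad, forces in N, time in s.
With the tool pointing down it reaches from about 0.35 to 0.975 m from the base axis. Payload 4.9 kg.
Tool frame: the origin (TCP) lies at the very end of the fingers, on their centre line; the grasp point (between the pads) lies 19 mm behind it; z points along the fingers, y is the line along which they close (so a half turn about z gives the same grasp; the last joint's range is limited). The gripper opens to 85 mm and grips with 20 to 120 N. Pads are 22 mm wide; open, the fingers measure 114 mm over their backs; the gripper's body (76 mm by 85 mm) begins 54 mm behind the grasp point. The pads swing forward as they close: fully open they stand 13 mm farther back than shut.
Start: joints at [1.211, 0.053, 1.613, -0, 1.476, -0.119], TCP at [0.149, 0.607, 0.231] pointing down, gripper open.
Joint ranges: [-3.01, 3.01], [-1.01, 2.22], [0.06, 2.58], [-1.02, 4.17], [0.09, 2.62], [-3.14, 3.14]. Speed limits (rad/s): [2.57, 2.57, 3.14, 3.14, 3.14, 3.14].

## Interface

Orientations are given as a unit quaternion [w, x, y, z].
In Python, from plant import state, optics, ticket, nets gives the robot as it stands. The module is installed in compiled form; this text tells all that it offers.
- The arm moves only by the shell command python3 -m inch 'ROWS' [OPENING]. ROWS is JSON, a list of rows, each an object of numbers: "dx", "dy", "dz": the shift along the tool's x, y, z as a fraction of full scale; "rx", "ry", "rz": the turn, a rotation vector about the tool's x, y, z as a fraction of full scale. In form: [{"dx": .., "dy": .., "dz": .., "rx": .., "ry": .., "rz": ..}, ...]. A call has 1 to 5 rows; each row is the pose to reach, as a shift and turn from the pose commanded when the call began, along the tool's axes at that moment; what a row does not reach only later rows make up. Full scale, the value 1, is 0.8 m for a shift and 1.5 rad for a turn. A row lasts 1/10 s, in which the tool goes at most 50 mm and 8.59 degrees, less where a joint would pass 70% of its speed; a pose out of reach is approached as far as the arm can. A call with a number of a shift or a turn outside -1 to 1 is refused whole. A call with a gripper value outside its range is refused whole. OPENING is the opening, from -1 (shut) to 1 (fully open), set as the call begins (- or left out, the last holds). The fingers move at their own pace and stop on an object; the grip force is fixed at half the most. Time passes only in rows, so rows that repeat a pose let the fingers close. It gives the time, the measured TCP pose, the force, the opening and the grip force at its end, in the units of the state.
- state(): the state, without advancing time (a new reading comes with each control period).
- optics.grab_frame(name): name is "scene" or "side" or "wrist"; returns the picture (400x640x3 uint8, red, green, blue); there is no depth.
- optics.camera_info(name): a dict with "fx", "fy", "cx", "cy" (pixels), "k1" (the pictures are not rectified: a ray, as slopes to the right and down, at radius r is drawn at 1 + k1 r^2 times it, then the intrinsics apply), "R" (3x3) and "t" (3): a world point X has camera coordinates R X + t. Camera axes: x right, y down, z forward; pixel columns grow to the right and rows downward; lengths in m; the calibration is good to about 2 mm. A picture is of the moment at which its call begins: read the wrist's pose just before it. camera_info takes no time and is no camera call; for the wrist camera it gives the pose at the moment of the call.
- ticket.job_done(): hands the job in; it is judged then, once.
Trained networks look in the newest picture that a camera, given by its name, has taken for a name from the list of things; names that differ only in an ending like _2 or _b are one class to them, and where a whole thing is asked for, a point or a joint stands for the part that bears it (a point fixed in the world has none). Each returns a list of dicts, best first, with "confidence" (0 to 1); they miss things now and then, are a little off and sometimes report something else, mostly with a low value. They report only what shows in the picture. A call takes as long as a camera call.
- nets.boxes_of(camera, name): "bbox" ([centre column, centre row, width, height] in pixels, round what is visible of it).
- nets.outline_of(camera, name): "pixels" (400x640 bool, what is visible of it) and "bbox" ([centre column, centre row, width, height] in pixels, round what is visible of it).
The state is a dict: "time": time; "joint_pos": joint angles; "joint_vel": joint speeds; "joint_efforts": joint torques, N m; "tool_pos": TCP position; "tool_rot": TCP orientation; "contact_force": force on the tool from outside, world axes, zero at the start; "ft_torque": the same for the moment, N m; "gripper_width": opening from 0.0 (shut) to 1.0 (fully open); "grasp_force": force on a finger pad.
Only numpy, scipy, OpenCV 4.12 (cv2) and the standard library are available. Lean on these libraries where they do the work, as an engineer would, in place of code of your own. Each camera call takes 0.05 s, during which the arm holds its last target. There are 200 camera calls.

## Working session

There is one attempt and no reset: what is moved stays moved. The work goes in short steps, Python scripts to look and compute and a shell command to move; the robot and the scene stay as the last step left them, time stands still between calls to the robot, and variables do not carry over. Pictures are saved under pics/ and viewed, at most 10 in all, crops included, and the job is handed in when it is done.

```bash
mkdir -p pics; cat > h.py <<'E'
import numpy as np, cv2
from scipy.spatial.transform import Rotation as Ro
from plant import state, optics, ticket, nets
def ray(ci,u,v):
    a=np.array([(u-ci['cx'])/ci['fx'],(v-ci['cy'])/ci['fy']]);b=a.copy()
    for _ in range(20): b=a/(1+ci['k1']*(b@b))
    R=np.array(ci['R']);return -R.T@np.array(ci['t']),R.T@np.array([b[0],b[1],1])
def at_z(ci,u,v,z):
    o,d=ray(ci,u,v);return o+d*(z-o[2])/d[2]
def proj(ci,X):
    c=np.array(ci['R'])@np.array(X)+np.array(ci['t']);a=c[:2]/c[2];a=a*(1+ci['k1']*(a@a))
    return a*[ci['fx'],ci['fy']]+[ci['cx'],ci['cy']]
def rot(s):
    q=s['tool_rot'];return Ro.from_quat([q[1],q[2],q[3],q[0]]).as_matrix()
E
python3 - <<'E'
from h import *
s=state();print(s['time'],s['tool_pos'],rot(s).round(3))
for c in ['scene','side','wrist']:
    f=optics.grab_frame(c);ci=optics.camera_info(c)
    cv2.imwrite(f'pics/{c}0.png',f[:,:,::-1])
    print(c,(-np.array(ci['R']).T@ci['t']).round(3))
    for n,z in [('fork_press',.065),('fork_tube',.05),('flat_tube',.05)]:
        for b in nets.boxes_of(c,n)[:3]: print(n,round(b['confidence'],2),np.round(b['bbox']),at_z(ci,b['bbox'][0],b['bbox'][1],z).round(3))
E
```

```text
0.0 [0.14883134 0.60636519 0.23007015] [[-0.971  0.239 -0.001]
 [ 0.239  0.971 -0.002]
 [ 0.    -0.002 -1.   ]]
scene [ 0.207 -0.582  0.661]
fork_press 0.72 [264. 202.  96.  54.] [0.446 0.037 0.065]
fork_tube 0.95 [262. 203.  97.  52.] [0.447 0.05  0.05 ]
flat_tube 0.87 [307. 181.  89.  52.] [0.578 0.058 0.05 ]
side [0.573 0.707 0.485]
fork_press 0.77 [397. 246. 102. 128.] [0.434 0.104 0.065]
fork_tube 0.71 [393. 246. 101. 129.] [0.436 0.084 0.05 ]
flat_tube 0.6 [316. 253.  72. 130.] [0.565 0.094 0.05 ]
wrist [0.083 0.624 0.374]
```

```bash
python3 -c "
import cv2,numpy as np
a=[cv2.imread(f'pics/{c}0.png') for c in ['scene','side']]
cv2.imwrite('pics/m0.png',cv2.resize(np.vstack(a),(480,600)))"
```

```text
(no output)
```

View pics/scene0.png

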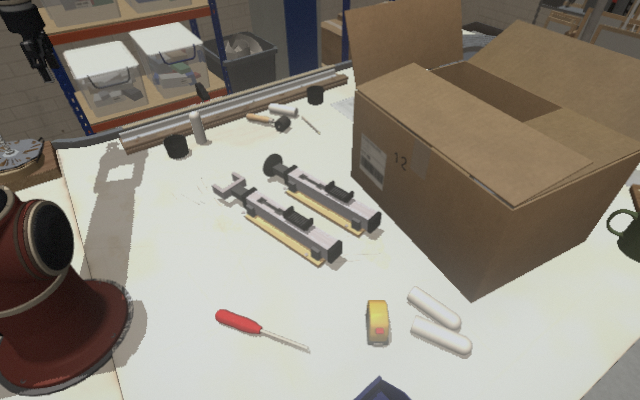

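The scene picture shows the fork prop nearer the robot: fork at (230,187), black saddle at about (298,218). The foot prop has its foot at (275,165) and its button at (340,192).

```bash
python3 - <<'E'
from h import *
a=cv2.imread('pics/scene0.png')[150:280,190:400];b=cv2.imread('pics/side0.png')[160:330,260:470]
a=cv2.resize(a,None,fx=3.6,fy=3.6)[:300*2][:,:756];b=cv2.resize(b,None,fx=3.5,fy=3.5)
cv2.imwrite('pics/sc.png',a);cv2.imwrite('pics/si.png',b)
E
```

```text
(no output)
```

View pics/sc.png

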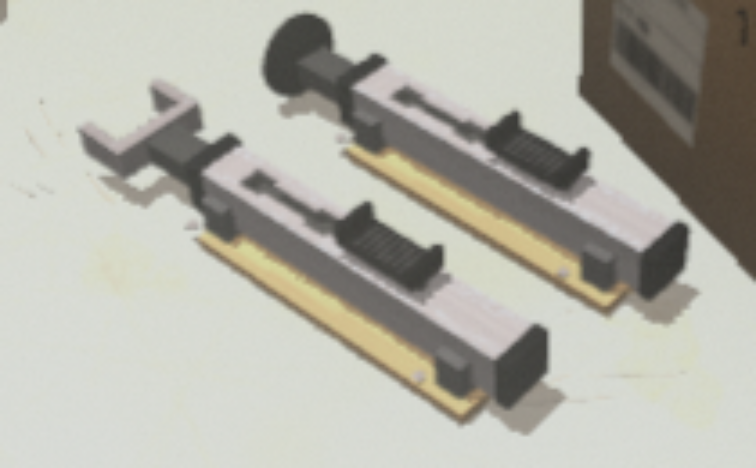

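View pics/si.png

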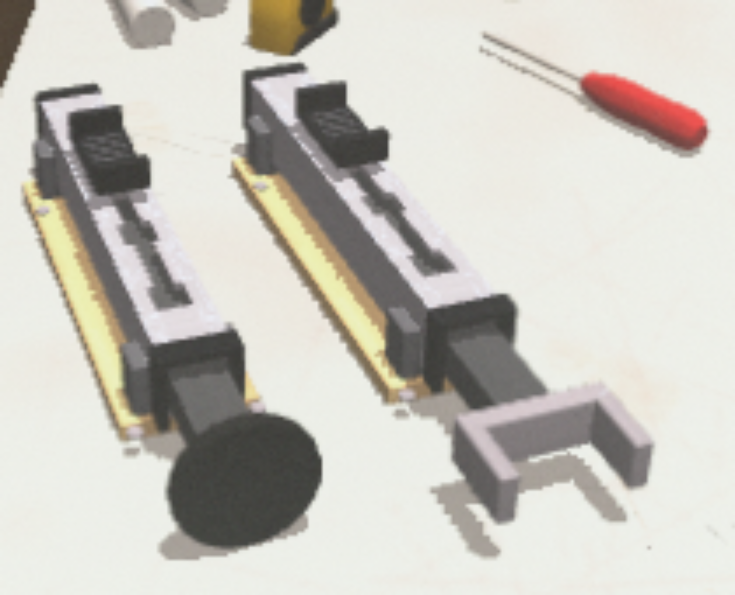

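The crops show the fork prop's saddle at about (390,247) in the scene crop and (345,128) in the side crop. The fork head points to the lower right in the side view, so +y is roughly world +y. Next I'll triangulate.

```bash
python3 - <<'E'
from h import *
A=optics.camera_info('scene');B=optics.camera_info('side')
P={'frontridge_L':((339,224),(384,130),.082),'frontridge_R':((366,203),(336,153),.082),'rearridge_L':((413,264),(344,83),.082),'rearridge_R':((440,245),(298,101),.082),'pad':((388,248),(344,130),.07),
'slotend':((258,182),(432,262),.056),'forkL':((82,128),(648,445),.05),'forkR':((157,84),(508,490),.05)}
for k,(a,b,z) in P.items():
    a=np.array(a)/3.6+[190,150];b=np.array(b)/3.5+[260,160]
    o1,d1=ray(A,*a);o2,d2=ray(B,*b)
    t=np.linalg.lstsq(np.c_[d1,-d2],o2-o1,rcond=None)[0]
    p,q=o1+t[0]*d1,o2+t[1]*d2
    print(k,((p+q)/2).round(3),np.linalg.norm(p-q).round(4),at_z(A,*a,z)[:2].round(3),at_z(B,*b,z)[:2].round(3))
E
```

```text
frontridge_L [ 0.461 -0.036  0.08 ] 0.0004 [ 0.46  -0.038] [ 0.461 -0.031]
frontridge_R [ 0.487 -0.023  0.074] 0.0003 [ 0.483 -0.031] [ 0.489 -0.008]
rearridge_L [ 0.478 -0.091  0.081] 0.004 [ 0.479 -0.093] [ 0.476 -0.088]
rearridge_R [ 0.504 -0.082  0.075] 0.0022 [ 0.501 -0.088] [ 0.504 -0.068]
pad [ 0.48  -0.06   0.068] 0.0016 [ 0.48  -0.062] [ 0.48  -0.055]
slotend [0.448 0.054 0.054] 0.0001 [0.447 0.052] [0.448 0.057]
forkL [0.375 0.187 0.044] 0.0005 [0.374 0.18 ] [0.378 0.195]
forkR [0.44  0.208 0.041] 0.0018 [0.437 0.195] [0.442 0.218]
```

```bash

python3 -m inch '[{"dx":-0.195,"dy":-0.228},{"dx":-0.195,"dy":-0.228},{"dx":-0.195,"dy":-0.228},{"dx":-0.195,"dy":-0.228},{"dx":-0.195,"dy":-0.228}]' -1
python3 -m inch '[{"dx":-0.195,"dy":-0.228},{"dx":-0.195,"dy":-0.228},{"dx":-0.195,"dy":-0.228},{"dx":-0.195,"dy":-0.228},{"dx":-0.195,"dy":-0.228}]'
python3 -m inch '[{"dx":-0.2,"dy":-0.235},{"dx":-0.2,"dy":-0.235},{"dx":-0.2,"dy":-0.235},{"dx":-0.2,"dy":-0.235},{"dx":-0.2,"dy":-0.235}]'
python3 -m inch '[{"rz":-0.346},{"rz":-0.346},{"rz":-0.346},{"rz":-0.346},{"rz":-0.346}]'
python3 - <<'E'
from h import *
s=state();R=rot(s);print(s['time'],s['tool_pos'],R.round(3))
print((R.T@(np.array([.479,-.054,.10])-s['tool_pos'])/.8).round(4), np.degrees(np.arctan2(R[1,1],R[0,1])),s['contact_force'],s['gripper_width'])
E
```

```text
0.6 [0.14908388 0.60694893 0.23132043] [[-0.971  0.239  0.   ]
 [ 0.239  0.971  0.   ]
 [-0.     0.    -1.   ]]
[-0.5975 -0.704   0.1642] 76.20188707405053 [-0.86963312  0.02198145 -0.77555589] 0.9983139468288503validation failed for argument at $[0]...
validation failed for argument at $[0]...
validation failed for argument at $[0]...
validation failed for argument at $[0]...
```

```bash

python3 -m inch '[{"dx":-0.04,"dy":-0.046,"dz":0,"rx":0,"ry":0,"rz":0},{"dx":-0.08,"dy":-0.092,"dz":0,"rx":0,"ry":0,"rz":0},{"dx":-0.12,"dy":-0.14,"dz":0,"rx":0,"ry":0,"rz":0},{"dx":-0.16,"dy":-0.186,"dz":0,"rx":0,"ry":0,"rz":0},{"dx":-0.195,"dy":-0.228,"dz":0,"rx":0,"ry":0,"rz":0}]' -1
```

```text
time: 1.1
tool_pos: [0.2576, 0.3908, 0.2314]
tool_rot: [0.0, 0.12, 0.993, 0.0]
contact_force: [0.0, -0.2, 0.1]
gripper_width: 0.141
grasp_force: 0.0
```

Works once all keys are given.

```bash

python3 -m inch '[{"dx":-0.195,"dy":-0.228,"dz":0,"rx":0,"ry":0,"rz":0},{"dx":-0.195,"dy":-0.228,"dz":0,"rx":0,"ry":0,"rz":0},{"dx":-0.195,"dy":-0.228,"dz":0,"rx":0,"ry":0,"rz":0},{"dx":-0.195,"dy":-0.228,"dz":0,"rx":0,"ry":0,"rz":0},{"dx":-0.195,"dy":-0.228,"dz":0,"rx":0,"ry":0,"rz":0}]'
python3 -m inch '[{"dx":-0.205,"dy":-0.245,"dz":0,"rx":0,"ry":0,"rz":0},{"dx":-0.205,"dy":-0.245,"dz":0,"rx":0,"ry":0,"rz":0},{"dx":-0.205,"dy":-0.245,"dz":0,"rx":0,"ry":0,"rz":0},{"dx":-0.205,"dy":-0.245,"dz":0,"rx":0,"ry":0,"rz":0},{"dx":-0.205,"dy":-0.245,"dz":0,"rx":0,"ry":0,"rz":0}]'
python3 -m inch '[{"dx":0,"dy":0,"dz":0,"rx":0,"ry":0,"rz":-0.346},{"dx":0,"dy":0,"dz":0,"rx":0,"ry":0,"rz":-0.346},{"dx":0,"dy":0,"dz":0,"rx":0,"ry":0,"rz":-0.346},{"dx":0,"dy":0,"dz":0,"rx":0,"ry":0,"rz":-0.346},{"dx":0,"dy":0,"dz":0,"rx":0,"ry":0,"rz":-0.346}]'
python3 - <<'E'
from h import *
s=state();R=rot(s);print(s['time'],s['tool_pos'],R.round(3))
f=optics.grab_frame('wrist');ci=optics.camera_info('wrist')
cv2.imwrite('pics/w1.png',f[:,:,::-1])
print((R.T@(np.array([.479,-.054,.10])-s['tool_pos'])/.8).round(4), np.degrees(np.arctan2(R[1,1],R[0,1])),s['contact_force'],s['gripper_width'])
for n,z in [('fork_press',.07)]:
  for b in nets.boxes_of('wrist',n)[:3]: print(n,b['confidence'],b['bbox'],at_z(ci,b['bbox'][0],b['bbox'][1],z))
print(proj(ci,[.481,-.06,.07]),proj(ci,[.448,.054,.056]))
E
```

```text
time: 1.6
tool_pos: [0.3657, 0.1761, 0.2317]
tool_rot: [0.001, 0.121, 0.993, 0.0]
contact_force: [0.0, 0.4, 0.6]
gripper_width: -0.003
grasp_force: 0.0
time: 2.1
tool_pos: [0.4757, -0.0484, 0.2317]
tool_rot: [0.001, 0.12, 0.993, 0.0]
contact_force: [0.8, 0.4, 0.3]
gripper_width: -0.001
grasp_force: 0.0
time: 2.6
tool_pos: [0.4751, -0.0463, 0.2314]
tool_rot: [0.0, -0.138, 0.99, -0.0]
contact_force: [0.5, 0.0, 0.0]
gripper_width: -0.002
grasp_force: 0.0
2.6 [ 0.47513392 -0.04628722  0.2314322 ] [[-0.962 -0.274  0.   ]
 [-0.274  0.962 -0.   ]
 [-0.    -0.    -1.   ]]
[-0.002  -0.0106  0.1643] 105.91619190824565 [0.54751741 0.04317761 0.02910368] -0.001785928511251181
fork_press 0.8 [431.5, 178.9, 335.0, 82.9] [0.44471979 0.04822401 0.07      ]
[302.15875619 184.94353154] [431.4700654  180.79474646]
```

View pics/w1.png

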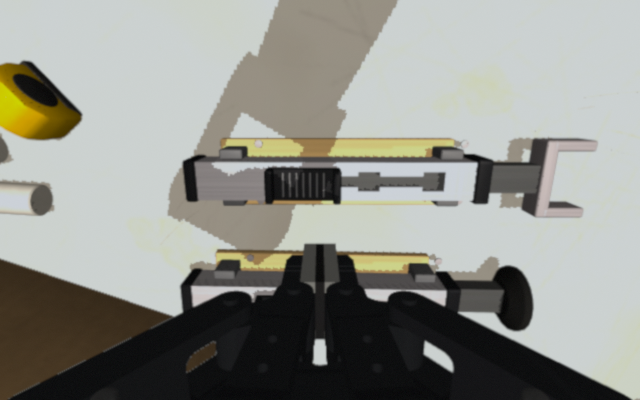

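The wrist picture puts the saddle at columns 265–340, rows 168–203, with its centre at (302,185). That matches the triangulated point to within a pixel, and the axis is level in the image. I'll descend.

```bash

python3 -m inch '[{"dx":-0.002,"dy":-0.013,"dz":0.06,"rx":0,"ry":0,"rz":0},{"dx":-0.002,"dy":-0.013,"dz":0.11,"rx":0,"ry":0,"rz":0},{"dx":-0.002,"dy":-0.013,"dz":0.15,"rx":0,"ry":0,"rz":0},{"dx":-0.002,"dy":-0.013,"dz":0.175,"rx":0,"ry":0,"rz":0},{"dx":-0.002,"dy":-0.013,"dz":0.19,"rx":0,"ry":0,"rz":0}]' 
python3 -m inch '[{"dx":0,"dy":0,"dz":0.004,"rx":0,"ry":0,"rz":0},{"dx":0,"dy":0,"dz":0.007,"rx":0,"ry":0,"rz":0},{"dx":0,"dy":0,"dz":0.01,"rx":0,"ry":0,"rz":0},{"dx":0,"dy":0,"dz":0.013,"rx":0,"ry":0,"rz":0},{"dx":0,"dy":0,"dz":0.013,"rx":0,"ry":0,"rz":0}]' 

```

```text
time: 3.2
tool_pos: [0.4782, -0.0553, 0.077]
tool_rot: [-0.002, -0.138, 0.99, 0.001]
contact_force: [-0.5, -0.2, 0.2]
gripper_width: -0.003
grasp_force: 0.0
time: 3.7
tool_pos: [0.4805, -0.056, 0.07]
tool_rot: [0.001, -0.139, 0.99, -0.0]
contact_force: [0.8, 0.5, 2.7]
gripper_width: -0.002
grasp_force: 1.3
```

```bash

python3 -m inch '[{"dx":0,"dy":0,"dz":0.003,"rx":0,"ry":0,"rz":0},{"dx":0,"dy":0,"dz":0.005,"rx":0,"ry":0,"rz":0},{"dx":0,"dy":0,"dz":0.007,"rx":0,"ry":0,"rz":0},{"dx":0,"dy":0,"dz":0.008,"rx":0,"ry":0,"rz":0},{"dx":0,"dy":0,"dz":0.008,"rx":0,"ry":0,"rz":0}]' 
python3 -m inch '[{"dx":0,"dy":0,"dz":0.001,"rx":0,"ry":0,"rz":0},{"dx":0,"dy":0,"dz":0.002,"rx":0,"ry":0,"rz":0},{"dx":0,"dy":0,"dz":0.002,"rx":0,"ry":0,"rz":0}]' 

```

```text
time: 4.2
tool_pos: [0.4804, -0.056, 0.0632]
tool_rot: [0.001, -0.139, 0.99, -0.0]
contact_force: [2.1, -0.2, 5.8]
gripper_width: 0.002
grasp_force: 2.6
time: 4.5
tool_pos: [0.4805, -0.056, 0.062]
tool_rot: [0.001, -0.139, 0.99, -0.0]
contact_force: [0.7, -0.7, 8.0]
gripper_width: 0.003
grasp_force: 3.7
```

```bash

python3 -m inch '[{"dx":0,"dy":0.007,"dz":0,"rx":0,"ry":0,"rz":0},{"dx":0,"dy":0.014,"dz":0,"rx":0,"ry":0,"rz":0},{"dx":0,"dy":0.021,"dz":0,"rx":0,"ry":0,"rz":0},{"dx":0,"dy":0.028,"dz":0,"rx":0,"ry":0,"rz":0},{"dx":0,"dy":0.035,"dz":0,"rx":0,"ry":0,"rz":0}]' 
python3 - <<'E'
from h import *
f=optics.grab_frame('side');s=state();print(s['tool_pos'],s['contact_force'])
cv2.imwrite('pics/s2.png',cv2.resize(f[160:330,260:470,::-1],None,fx=3.5,fy=3.5))
E
```

```text
time: 5.0
tool_pos: [0.4728, -0.0292, 0.062]
tool_rot: [0.001, -0.139, 0.99, -0.001]
contact_force: [1.2, -1.9, 7.0]
gripper_width: 0.001
grasp_force: 3.4
[ 0.47265145 -0.02837676  0.061996  ] [ 1.36151393 -0.30102132  7.47946677]
```

View pics/s2.png

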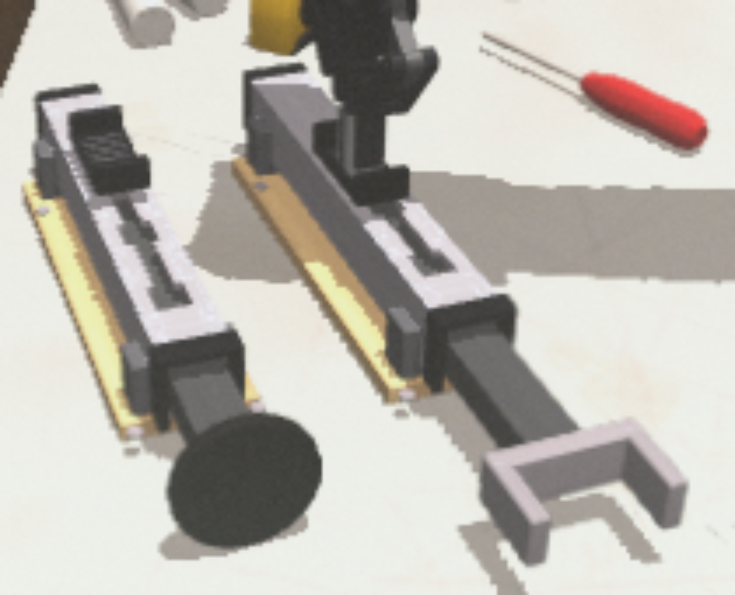

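The side picture shows the fork and saddle moved out by roughly 20–28 mm, with the button held down and the foot prop unchanged. Now I'll lift clear of the pad and push the ridge.

```bash

python3 -m inch '[{"dx":0,"dy":0,"dz":-0.006,"rx":0,"ry":0,"rz":0},{"dx":0,"dy":0,"dz":-0.0125,"rx":0,"ry":0,"rz":0},{"dx":0,"dy":0.007,"dz":-0.0125,"rx":0,"ry":0,"rz":0},{"dx":0,"dy":0.014,"dz":-0.0125,"rx":0,"ry":0,"rz":0},{"dx":0,"dy":0.02,"dz":-0.0125,"rx":0,"ry":0,"rz":0}]' 
python3 -m inch '[{"dx":0,"dy":0.006,"dz":0,"rx":0,"ry":0,"rz":0},{"dx":0,"dy":0.012,"dz":0,"rx":0,"ry":0,"rz":0},{"dx":0,"dy":0.018,"dz":0,"rx":0,"ry":0,"rz":0},{"dx":0,"dy":0.022,"dz":0,"rx":0,"ry":0,"rz":0},{"dx":0,"dy":0.022,"dz":0,"rx":0,"ry":0,"rz":0}]' 
python3 - <<'E'
from h import *
s=state();d=np.array(s['tool_pos'])[:2]-[.481,-.06];print(d@[-.274,.962],s['tool_pos'],s['contact_force'])
f=optics.grab_frame('side')
cv2.imwrite('pics/s3.png',cv2.resize(f[160:330,260:470,::-1],None,fx=3.5,fy=3.5))
E
```

```text
time: 5.55
tool_pos: [0.467, -0.0134, 0.0705]
tool_rot: [-0.0, -0.139, 0.99, -0.0]
contact_force: [-0.4, -1.1, 1.5]
gripper_width: 0.0
grasp_force: 0.5
time: 6.05
tool_pos: [0.4622, 0.0039, 0.0706]
tool_rot: [-0.0, -0.139, 0.99, 0.0]
contact_force: [-0.6, -2.8, -1.7]
gripper_width: -0.001
grasp_force: 1.4
0.06662990913957444 [0.4621655  0.00389736 0.07058556] [-0.56090253 -2.82022056 -1.71435215]
```

View pics/s3.png

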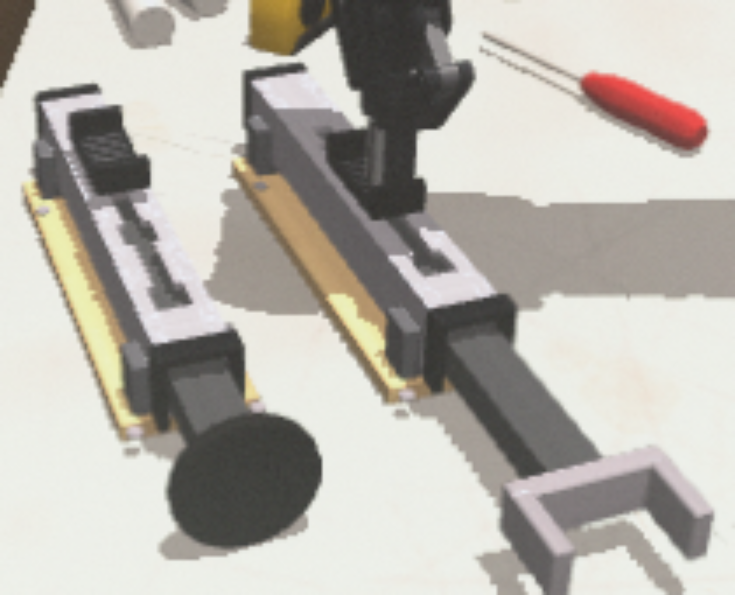

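The ridge is now in contact (about 3 N) and the tube is out by around 45–55 mm. I'll continue slowly.

```bash

python3 -m inch '[{"dx":0,"dy":0.0025,"dz":-0.002,"rx":0,"ry":0,"rz":0},{"dx":0,"dy":0.005,"dz":-0.002,"rx":0,"ry":0,"rz":0},{"dx":0,"dy":0.006,"dz":-0.002,"rx":0,"ry":0,"rz":0},{"dx":0,"dy":0.006,"dz":-0.002,"rx":0,"ry":0,"rz":0}]' 
python3 - <<'E'
from h import *
s=state();d=np.array(s['tool_pos'])[:2]-[.481,-.06];print(d@[-.274,.962],s['tool_pos'],s['contact_force'])
f=optics.grab_frame('side')
cv2.imwrite('pics/s4.png',cv2.resize(f[160:335,290:490,::-1],None,fx=3.4,fy=3.4))
B=optics.camera_info('side')
p=at_z(B,*(np.array([648,445])/3.5+[260,160]),.044);q=at_z(B,*(np.array([710,515])/3.5+[260,160]),.044);print('tube at s3',(q-p)[:2]@[-.274,.962])
E
```

```text
time: 6.5
tool_pos: [0.461, 0.0077, 0.0722]
tool_rot: [-0.0, -0.139, 0.99, -0.0]
contact_force: [0.7, -4.4, -2.1]
gripper_width: -0.001
grasp_force: 2.5
0.0706179857038519 [0.46097096 0.00770273 0.07215089] [ 0.6901917  -4.3994007  -2.06475537]
tube at s3 0.04743064514933624
```

View pics/s4.png

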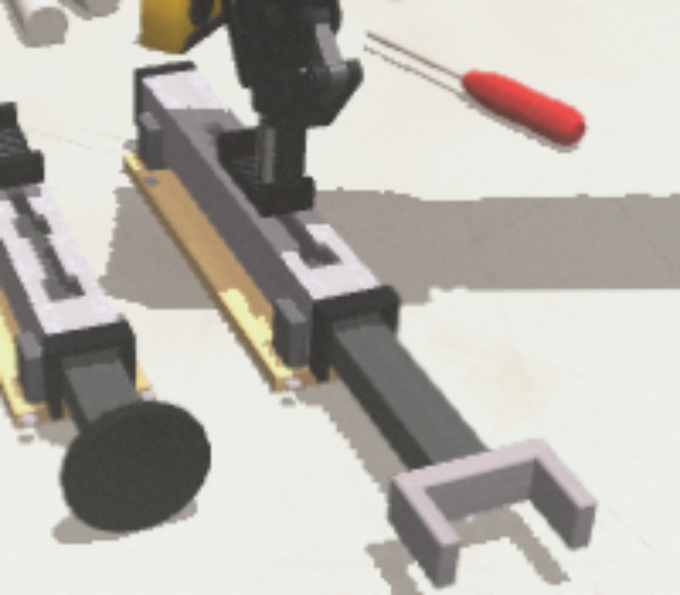

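The fork's right tip is at (465,308) in full-frame pixels, so the tube is about 51 mm out and not yet locked. About 9 mm remain.

```bash

python3 -m inch '[{"dx":0,"dy":0.003,"dz":0,"rx":0,"ry":0,"rz":0},{"dx":0,"dy":0.005,"dz":0,"rx":0,"ry":0,"rz":0},{"dx":0,"dy":0.007,"dz":0,"rx":0,"ry":0,"rz":0},{"dx":0,"dy":0.007,"dz":0,"rx":0,"ry":0,"rz":0}]' 
python3 -m inch '[{"dx":0,"dy":0.0015,"dz":0,"rx":0,"ry":0,"rz":0},{"dx":0,"dy":0.003,"dz":0,"rx":0,"ry":0,"rz":0},{"dx":0,"dy":0.003,"dz":0,"rx":0,"ry":0,"rz":0}]' 
python3 -m inch '[{"dx":0,"dy":0.0015,"dz":0,"rx":0,"ry":0,"rz":0},{"dx":0,"dy":0.003,"dz":0,"rx":0,"ry":0,"rz":0},{"dx":0,"dy":0.003,"dz":0,"rx":0,"ry":0,"rz":0}]' 

```

```text
time: 6.95
tool_pos: [0.4596, 0.0139, 0.073]
tool_rot: [-0.0, -0.139, 0.99, 0.001]
contact_force: [-2.2, -2.7, 4.0]
gripper_width: 0.0
grasp_force: 2.9
time: 7.25
tool_pos: [0.4589, 0.0161, 0.0727]
tool_rot: [-0.0, -0.139, 0.99, 0.0]
contact_force: [-3.1, -1.2, 3.8]
gripper_width: 0.001
grasp_force: 2.6
time: 7.55
tool_pos: [0.4583, 0.0183, 0.0725]
tool_rot: [-0.0, -0.139, 0.99, 0.0]
contact_force: [-2.9, -1.4, 4.0]
gripper_width: -0.002
grasp_force: 2.7
```

Upward force appeared, so the button has probably popped. I'll lift straight off and look.

```bash

python3 -m inch '[{"dx":0,"dy":-0.003,"dz":-0.01,"rx":0,"ry":0,"rz":0},{"dx":0,"dy":-0.003,"dz":-0.06,"rx":0,"ry":0,"rz":0},{"dx":0,"dy":-0.003,"dz":-0.12,"rx":0,"ry":0,"rz":0},{"dx":0,"dy":-0.003,"dz":-0.16,"rx":0,"ry":0,"rz":0},{"dx":0,"dy":-0.003,"dz":-0.16,"rx":0,"ry":0,"rz":0}]' 
python3 - <<'E'
from h import *
s=state()
f=optics.grab_frame('side');g=optics.grab_frame('wrist')
cv2.imwrite('pics/s5.png',cv2.resize(f[160:335,290:490,::-1],None,fx=3.4,fy=3.4))
cv2.imwrite('pics/w5.png',g[:,:,::-1])
E
```

```text
time: 8.05
tool_pos: [0.4627, 0.0156, 0.2073]
tool_rot: [0.006, -0.139, 0.99, -0.001]
contact_force: [0.7, -0.3, 0.6]
gripper_width: 0.002
grasp_force: 0.0
```

View pics/s5.png

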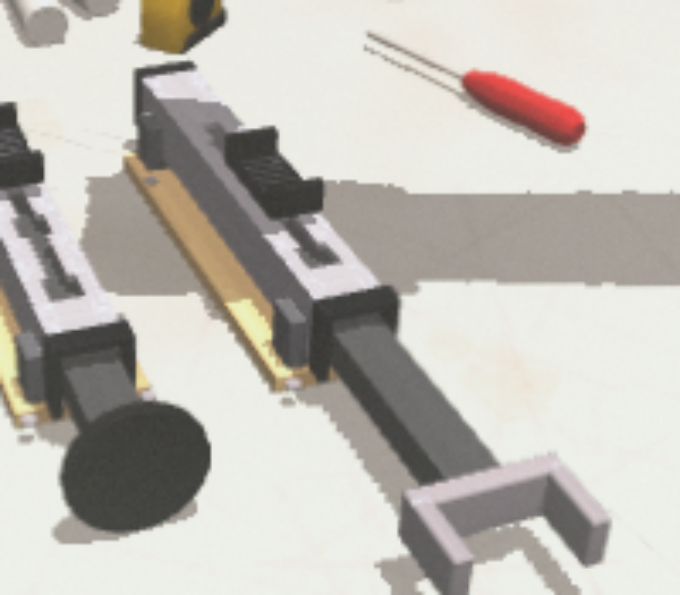

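View pics/w5.png

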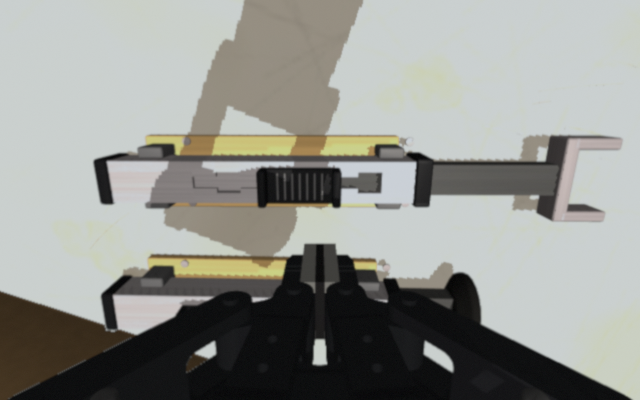

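The side view shows the saddle clear of the gripper with the fork's right tip at (608,520) in the crop. The wrist view shows the saddle centred at about (299,187) over the middle hole. I'll check draw-out and height.

```bash
python3 - <<'E'
from h import *
u=np.array([-.274,.962]);W=optics.camera_info('wrist');B=optics.camera_info('side')
for z in(.077,.082): print(z,(at_z(W,299.5,187,z)[:2]-[.481,-.06])@u)
f=lambda a,b:np.array([a,b])/3.4+[290,160]
p0=at_z(B,*(np.array([648,445])/3.5+[260,160]),.044);print('fork',(at_z(B,*f(608,520),.044)-p0)[:2]@u)
# predicted side-crop ridge-top corners for button up/down
n=np.array([.962,.274])
for z in(.082,.077):
  for al in(33,-33):
    for sd in(-15,15):
      xy=np.array([.481,-.06])+u*(.06+al/1e3)+n*sd/1e3
      print(z,al,sd,((proj(B,[*xy,z])-[290,160])*3.4).round(0))
# same check on start image (button known up): offsets
xy=np.array([.481,-.06])+u*.033-n*.015;print('start',((proj(B,[*xy,.082])-[260,160])*3.5).round(0),'seen 384,130')
E
```

```text
0.077 0.06366157034874148
0.082 0.06395829731583087
fork 0.06072890084721433
0.082 33 -15 [325. 177.]
0.082 33 15 [271. 188.]
0.082 -33 -15 [273. 120.]
0.082 -33 15 [222. 129.]
0.077 33 -15 [324. 186.]
0.077 33 15 [271. 196.]
0.077 -33 -15 [273. 128.]
0.077 -33 15 [222. 137.]
start [391. 129.] seen 384,130
```

```bash
python3 - <<'E'
from h import *
u=np.array([-.274,.962]);n=np.array([.962,.274]);B=optics.camera_info('side')
def draw(f,ctr,x0,y0,w,h):
    k=6;im=cv2.resize(f[y0:y0+h,x0:x0+w],None,fx=k,fy=k,interpolation=cv2.INTER_CUBIC)
    for z,c in((.082,(0,200,0)),(.077,(0,0,255))):
        for al in(33,-33):
            q=[((proj(B,[*(ctr+u*al/1e3+n*s),z])-[x0,y0]+.5)*k).astype(int) for s in(-.015,.015)]
            cv2.line(im,tuple(map(int,q[0])),tuple(map(int,q[1])),c,1)
    return im
c=np.array([.481,-.06])
a=draw(cv2.imread('pics/side0.png'),c,335,170,60,50)
g=np.ascontiguousarray(optics.grab_frame('side')[:,:,::-1]);b=draw(g,c+u*.0605,345,185,60,50)
cv2.imwrite('pics/cmp.png',np.hstack([a,b]))
E
```

```text
(no output)
```

View pics/cmp.png

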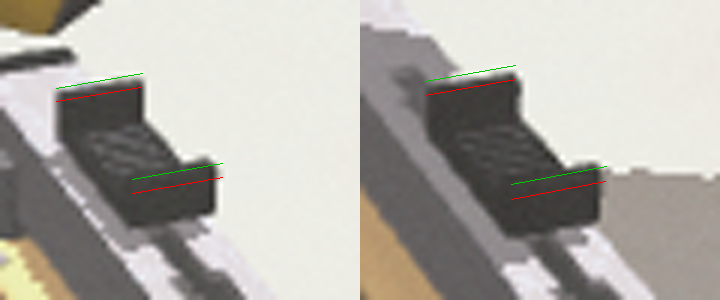

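The saddle lies the same way against the "up" lines as it did at the start, and the shadow gap under it is the same. The button is up at about 60 mm, and the gripper is 130 mm clear.

```bash
python3 -c "
from plant import ticket,state
print(state()['time'],ticket.job_done())"
```

```text
the job is handed in; nothing more can be done
8.2 None
```

I drew the fork-headed prop out one hole (about 60 mm by camera) and its button looks up and locked in that hole. The rubber-foot prop was left alone, and I handed the job in at 8.2 s with the gripper clear; no verdict came back.

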